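Sort the frame bench leftovers into their trays

TASK

Sort the leftovers on the bench into the three grey trays: the two white corner keys flat and side by side in the plain square tray, the two markers lying in the tray with the rib down its middle, one on each side of the rib, and the short brown channel offcut flat on its base, as it lies now, in the narrow plain tray. Leave the roll of black tape and the round tin among them where they stand.

Things in the scene. Friction and masses are not known exactly. Their poses are not given: they have to be found in the camera images.
- key_a_mid (a point): Corner key: off-white nylon L-shaped corner key lying flat, 42 x 42 mm and 9 mm thick, about 12 g. Point: the centre of the 42 x 42 mm square, half-way up (4.5 mm), so it lies just in the inner corner of the L. Both arms are 13 mm wide: one runs along the whole y length at x = -21 to -8 mm, the other along the whole x length at y = +8 to +21 mm; z up. Both keys are alike.
- key_b_mid (a point): Corner key: off-white nylon L-shaped corner key lying flat, 42 x 42 mm and 9 mm thick, about 12 g. Point: the centre of the 42 x 42 mm square, half-way up (4.5 mm), so it lies just in the inner corner of the L. Both arms are 13 mm wide: one runs along the whole y length at x = -21 to -8 mm, the other along the whole x length at y = +8 to +21 mm; z up. Both keys are alike.
- marker_a_mid (a point): Marker: black-and-white felt marker lying flat, 132 mm long and 17 mm thick, about 18 g; it does not roll. Point: its centre, half-way up (8.5 mm); y runs along its length, z up. Both markers are alike.
- marker_b_mid (a point): Marker: black-and-white felt marker lying flat, 132 mm long and 17 mm thick, about 18 g; it does not roll. Point: its centre, half-way up (8.5 mm); y runs along its length, z up. Both markers are alike.
- offcut_mid (a point): Short dark brown metal U-channel offcut lying on its base, open side up: 120 mm long, 22 mm wide, 13 mm high, 2 mm walls, about 50 g. Point: its centre, half-way up (6.5 mm); y runs along its length, z up.
- key_tray_floor (a point): Square grey tray without a rib, inside 140 x 140 mm, for the corner keys. Fixed to the table. Walls 15 mm high from the table and 3 mm thick, floor 3 mm thick. This point is the centre of the floor's upper face; x and y run along its sides, z up.
- marker_tray_floor (a point): Largest grey tray, inside 138 mm (x) x 190 mm (y), for the markers. A bright metal rib 6 mm wide and 5 mm high runs along y through the middle of its floor and leaves two lanes, each 66 mm wide, with centre lines at x = -36 mm and x = +36 mm. Fixed to the table. Walls 15 mm high from the table and 3 mm thick, floor 3 mm thick. This point is the centre of the floor's upper face; y runs along its length, z up.
- offcut_tray_floor (a point): Narrow grey tray without a rib, inside 78 mm (x) x 180 mm (y), for the channel offcut. Fixed to the table. Walls 15 mm high from the table and 3 mm thick, floor 3 mm thick. This point is the centre of the floor's upper face; y runs along its length, z up.
- black_tape_mid (a point): Roll of black tape lying flat, 64 mm across and 19 mm high, loose; to be left alone. Point: its centre, half-way up; z up.
- tin_mid (a point): Open round grey tin, 66 mm across and 41 mm high, loose; to be left alone. Point: its centre, half-way up; z up.

How it is judged:
By the outcome, as a careful person would: the job done as asked, in the order asked, and still so for the second after the job is handed in, with the robot touching nothing.
It also fails if it takes over 106 s, if anything falls off the work surface, if the arm or the gripper's body presses on something with over 40 N, if the wrist force passes 120 N, or if a joint passes its speed limit or range.

ROBOT

A 6-joint arm with a two-finger parallel gripper is mounted at the origin on the work surface; the furniture and walls round the work are solid. World frame = base frame: x ahead of the robot, y to its left, z up, the work surface at z = 0. Lengths are in mm, angles in degrees, forces in N, time in s.
With the tool pointing down it reaches from about 275 to 825 mm from the base axis. Payload 4.9 kg.
Tool frame: the origin (TCP) lies on the centre line of the jaws, within the pads' length; the fingertips stand 8 mm ahead of it and the grasp point (between the pads) lies 11 mm behind it; z points along the fingers, y is the line along which they close (so a half turn about z gives the same grasp; the last joint's range is limited). The gripper opens to 85 mm and grips with 20 to 120 N. Pads are 22 mm wide; open, the fingers measure 114 mm over their backs; the gripper's body (76 mm by 85 mm) begins 54 mm behind the grasp point. The pads swing forward as they close: fully open they stand 13 mm farther back than shut.
Start: joints at [-72.09, 18.69, -11.035, 60.275, 0, 82.311], TCP at [237.659, -496.021, 213.881] pointing down, gripper open.
Joint ranges: [-152.03, 152.03], [-55.5, 102.48], [-74.3, 77.21], [-110.64, 120.58], [-84.22, 78.4], [-180, 180]. Speed limits (degrees/s): [147.25, 147.25, 180, 180, 180, 180].

INTERFACE

Orientations are given as a 3x3 rotation matrix whose columns are the frame's x, y, z axes.
In Python, from workcell import * gives the robot as it stands.
- The arm moves only by the shell command python3 -m jog 'ROWS'. ROWS is JSON, one flat list of numbers, 5 for each row, row after row: the closure, from 0 (fully open) to 1 (shut), then the shift along the tool's x, y, z scaled (see below), then the turn about the tool's z scaled (see below). A call has 1 to 12 rows; each row shifts and turns the commanded pose from where the row before left it, along the tool's axes as they then stand; what a row does not reach is not made up. The controller multiplies each number of a shift by 30 mm and each number of a turn by 5 degrees. A row lasts 1/12 s, in which the tool goes at most 41.7 mm and 7.16 degrees, less where a joint would pass 70% of its speed; a pose out of reach is approached as far as the arm can. A call with a number of a shift or a turn outside -1 to 1 is refused whole. A call with a gripper value outside its range is refused whole. The fingers move at their own pace and stop on an object; the grip force is fixed at half the most. Time passes only in rows, so rows that do not move let the fingers close. It gives the time, the measured TCP pose, the force, the opening and the grip force at its end, in the units of the state.
- observe(): the state, without advancing time (a new reading comes with each control period).
- read_camera(name): name is "scene" or "top"; returns (picture, depth): 480x640x3 uint8, blue, green, red; 480x640 float32, mm along the optical axis (not along the pixel's ray), 0 where there is no reading.
- calibration(name): a dict with "intrinsics" (3x3 intrinsics, pixels), "world_to_cam" (4x4, takes a point from world to camera coordinates). Camera axes: x right, y down, z forward; pixel columns grow to the right and rows downward; lengths in mm; the calibration is good to about 2 mm. A picture is of the moment at which its call begins. calibration takes no time and is no camera call.
- close_job(): hands the job in; it is judged then, once.
Trained networks look in the newest picture that a camera, given by its name, has taken for a name from the list of things; names that differ only in an ending like _2 or _b are one class to them, and where a whole thing is asked for, a point or a joint stands for the part that bears it (a point fixed in the world has none). Each returns a list of dicts, best first, with "conf" (0 to 1); they miss things now and then, are a little off and sometimes report something else, mostly with a low value. They report only what shows in the picture. A call takes as long as a camera call.
- spot_in(camera, target): "pixel" ([column, row] in pixels, amid what is visible of it).
- outline_of(camera, target): "pixels" (480x640 bool, what is visible of it) and "pixel" ([column, row] in pixels, amid what is visible of it).
- place_of(camera, target): "pixel" ([column, row] in pixels: a listed point, or the origin of a listed thing).
The state is a dict: "clock": time; "qpos": joint angles; "qd": joint speeds; "joint_efforts": joint torques, N m; "position": TCP position; "orientation": TCP orientation; "wrist_force": force on the tool from outside, world axes, zero at the start; "moment": the same for the moment, N m; "opening": finger opening in mm; "gripper_force": force on a finger pad.
Only numpy, scipy, OpenCV 4.12 (cv2) and the standard library are available. Lean on these libraries where they do the work, as an engineer would, in place of code of your own. Each camera call takes 0.05 s, during which the arm holds its last target. There are 200 camera calls.

## Working session

There is one attempt and no reset: what is moved stays moved. The work goes in short steps, Python scripts to look and compute and a shell command to move; the robot and the scene stay as the last step left them, time stands still between calls to the robot, and variables do not carry over. Pictures are saved under pics/ and viewed, at most 14 in all, crops included, and the job is handed in when it is done.

```bash
mkdir -p pics; cat > h.py <<'E'
from workcell import *
import numpy as np, cv2
def world(cam,uv,z):
    c=calibration(cam);K=np.array(c["intrinsics"]);T=np.array(c["world_to_cam"])
    R=T[:3,:3];t=T[:3,3];o=-R.T@t
    uv=np.atleast_2d(np.array(uv,float));d=np.c_[uv,np.ones(len(uv))]@np.linalg.inv(K).T@R
    return o+d*((z-o[2])/d[:,2])[:,None]
E
python3 - <<'E'
from h import *
for n in("top","scene"):
    im,d=read_camera(n);cv2.imwrite(f"pics/{n}0.png",im)
    c=calibration(n);T=np.array(c["world_to_cam"]);print(n,np.round(-T[:3,:3].T@T[:3,3]),c["intrinsics"])
read_camera("top")
zs=dict(key_a_mid=9,marker_a_mid=17,offcut_mid=6,key_tray_floor=3,marker_tray_floor=3,offcut_tray_floor=3,black_tape_mid=19,tin_mid=41)
for k,z in zs.items():
    for o in outline_of("top",k)[:3]:
        m=o["pixels"].astype(np.uint8);ys,xs=np.nonzero(m)
        if len(xs)<20: continue
        P=world("top",np.c_[xs,ys],z)[:,:2].astype(np.float32)
        r=cv2.minAreaRect(P);print(k,round(o["conf"],2),np.round(o["pixel"]),"rect",np.round(r[0]),np.round(r[1]),round(r[2],1),"mean",np.round(P.mean(0)))
s=observe();print(s["orientation"],s["position"],s["clock"])
E
```

```text
top [ 430.  -13. 1187.] [[479.0137514    0.         315.08117944]
 [  0.         479.0137514  237.35884469]
 [  0.           0.           1.        ]]
scene [-35. 766. 885.] [[525.7735003    0.         328.55096393]
 [  0.         525.7735003  239.67003077]
 [  0.           0.           1.        ]]
marker_a_mid 0.91 [224. 206.] rect [619. 218.] [130.  17.] 85.1 mean [619. 219.]
offcut_mid 0.81 [399. 211.] rect [ 620. -217.] [118.  25.] 72.3 mean [ 621. -216.]
key_tray_floor 0.93 [467. 278.] rect [ 459. -378.] [150. 151.] 82.1 mean [ 459. -378.]
key_tray_floor 0.47 [390. 292.] rect [ 428. -189.] [55. 33.] 51.1 mean [ 427. -188.]
marker_tray_floor 0.91 [318. 198.] rect [656. -10.] [200. 149.] 86.4 mean [656. -10.]
offcut_tray_floor 0.71 [162. 272.] rect [455. 372.] [ 90. 191.] 10.3 mean [455. 373.]
black_tape_mid 0.57 [230. 293.] rect [424. 188.] [61. 58.] 28.9 mean [423. 189.]
tin_mid 0.86 [363. 256.] rect [ 504. -121.] [64. 66.] 46.3 mean [ 504. -121.]
[[ 9.01831067e-01  4.32088794e-01  1.34313009e-05]
 [ 4.32088794e-01 -9.01831067e-01 -2.04221265e-05]
 [ 3.28859241e-06  2.42208228e-05 -1.00000000e+00]] [ 237.66484263 -496.02548087  213.89117322] 0.55
```

View pics/top0.png

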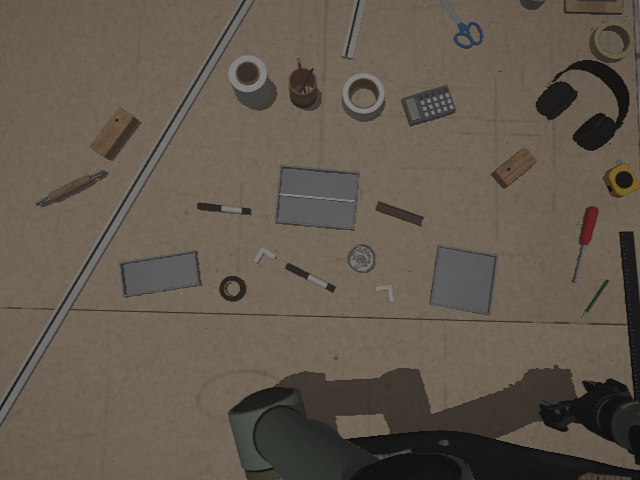

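View pics/scene0.png

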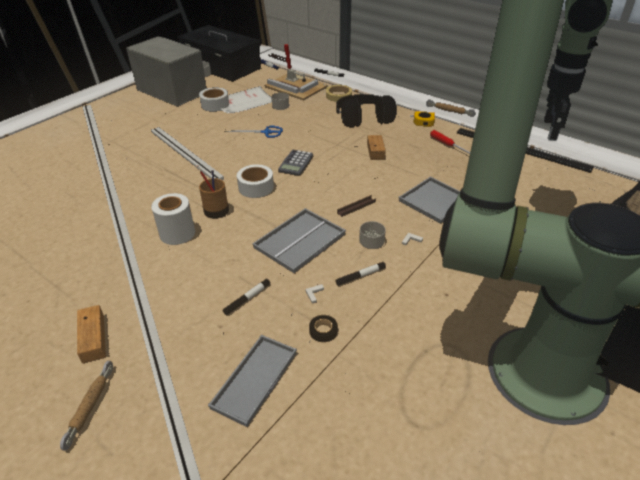

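The top view shows the keys at (264,255) and (387,291), the markers at (224,209) and (310,277), and the offcut at (400,213). The key tray is at (464,280), the ribbed tray at (318,198) and the narrow tray at (160,273). The scene view agrees. Next I'll fit the poses precisely.

```bash
cat > fit.py <<'E'
from h import *
from scipy.optimize import minimize
def proj(cam,P):
    c=calibration(cam);T=np.array(c["world_to_cam"]);K=np.array(c["intrinsics"])
    q=(np.c_[P,np.ones(len(P))]@T.T)[:,:3]@K.T;return q[:,:2]/q[:,2:]
L=np.array([[-21,-21],[-8,-21],[-8,8],[21,8],[21,21],[-21,21]],float)
def rect(w,l):return np.array([[-w,-l],[w,-l],[w,l],[-w,l]])/2
def fit(cam,g,poly,z,x,y,angs,half=26):
    """g: 0..1 object likelihood image"""
    u,v=np.round(proj(cam,np.array([[x,y,z]]))[0]).astype(int);S=8
    G=cv2.GaussianBlur(g[v-half:v+half,u-half:u+half].astype(np.float32),(0,0),.7)
    def cost(p):
        a=np.radians(p[2]);R=np.array([[np.cos(a),-np.sin(a)],[np.sin(a),np.cos(a)]])
        W=np.c_[poly@R.T+p[:2],np.full(len(poly),z)]
        q=(proj(cam,W)-[u-half,v-half]+.5)*S-.5
        m=np.zeros((2*half*S,)*2,np.float32);cv2.fillPoly(m,[np.round(q*16).astype(np.int32)],1,shift=4)
        m=cv2.GaussianBlur(cv2.resize(m,(2*half,2*half),interpolation=cv2.INTER_AREA),(0,0),.7)
        return -np.corrcoef(m.ravel(),G.ravel())[0,1]
    best=min((minimize(cost,[x,y,a],method="Nelder-Mead",options=dict(initial_simplex=[[x,y,a],[x+6,y,a],[x,y+6,a],[x,y,a+15]],maxiter=150)) for a in angs),key=lambda r:r.fun)
    return np.round(best.x,1),round(-best.fun,3)
E
python3 - <<'E'
from fit import *
im,_=read_camera("top");f=im.astype(float)
hsv=cv2.cvtColor(im,cv2.COLOR_BGR2HSV).astype(float)
white=np.clip((f.min(2)-110)/80,0,1)
bg=np.median(f[200:300,100:500].reshape(-1,3),0)
diff=np.clip(np.abs(f-bg).max(2)/60,0,1)
sat=np.clip((hsv[...,1].mean()-hsv[...,1])/60,0,1)
dark=np.clip((bg-f).max(2)/60,0,1)
for n,(u,v) in dict(keyA=(264,255),keyB=(387,291)).items():
    p=world("top",(u,v),9)[0];print(n,fit("top",white,L,9,p[0],p[1],range(0,360,45),14))
for n,(u,v) in dict(mA=(224,209),mB=(310,277)).items():
    p=world("top",(u,v),9)[0];print(n,fit("top",diff,rect(17,132),9,p[0],p[1],range(0,180,30),34))
p=world("top",(400,213),13)[0];print("off",fit("top",dark,rect(22,120),10,p[0],p[1],range(0,180,30),34))
for n,(w,l,x,y,a) in dict(key=(146,146,459,-378,82),mk=(144,196,656,-10,86),of=(84,186,455,372,100)).items():
    print(n,fit("top",diff,rect(w,l),12,x,y,[a,a-90],55))
for n in ("key_a_mid","marker_a_mid","offcut_mid"):
  print(n,[(np.round(o["pixel"]),round(o["conf"],2),np.round(world("top",o["pixel"],6)[0])) for o in place_of("top",n)[:3]])
E
```

```text
keyA (array([500.6, 115.2, 239.4]), np.float64(0.917))
keyB (array([ 420.5, -180.7,  187. ]), np.float64(0.907))
mA (array([619.6, 220.8,  -5.1]), np.float64(0.925))Traceback (most recent call last):
  File "<stdin>", line 12, in <module>
  File "fit.py", line 19, in fit
    best=min((minimize(cost,[x,y,a],method="Nelder-Mead",options=dict(initial_simplex=[[x,y,a],[x+6,y,a],[x,y+6,a],[x,y,a+15]],maxiter=150)) for a in angs),key=lambda r:r.fun)
  File "fit.py", line 19, in <genexpr>
    best=min((minimize(cost,[x,y,a],method="Nelder-Mead",options=dict(initial_simplex=[[x,y,a],[x+6,y,a],[x,y+6,a],[x,y,a+15]],maxiter=150)) for a in angs),key=lambda r:r.fun)
              ~~~~~~~~^^^^^^^^^^^^^^^^^^^^^^^^^^^^^^^^^^^^^^^^^^^^^^^^^^^^^^^^^^^^^^^^^^^^^^^^^^^^^^^^^^^^^^^^^^^^^^^^^^^^^^^^^^^^^^^^^^^^^^
    res = _minimize_neldermead(fun, x0, args, callback, bounds=bounds,
                               **options)
    fxcc = func(xcc)
    fx = function(np.copy(x), *(wrapper_args + args))
  File "fit.py", line 15, in cost
    q=(proj(cam,W)-[u-half,v-half]+.5)*S-.5
       ~~~~^^^^^^^
  File "fit.py", line 4, in proj
    c=calibration(cam);T=np.array(c["world_to_cam"]);K=np.array(c["intrinsics"])
ValueError: time passes only in moves, steps and waits
```

```bash
sed -i 's/^import numpy.*/&\nimport functools, workcell\ncalibration=functools.cache(workcell.calibration)/' h.py
python3 - <<'E'
from fit import *
im=cv2.imread("pics/top0.png");f=im.astype(float)
bg=np.median(f[200:300,100:500].reshape(-1,3),0)
diff=np.clip(np.abs(f-bg).max(2)/60,0,1)
dark=np.clip((bg-f).max(2)/60,0,1)
res={}
p=world("top",(310,277),9)[0];res["mB"]=fit("top",diff,rect(17,132),9,p[0],p[1],range(0,180,30),30)
p=world("top",(400,213),13)[0];res["off"]=fit("top",dark,rect(22,120),10,p[0],p[1],range(0,180,30),30)
for n,(w,l,x,y,a) in dict(key=(146,146,459,-378,82),mk=(144,196,656,-10,-4),of=(84,186,455,372,10)).items():
    res[n]=fit("top",diff,rect(w,l),12,x,y,[a],50)
print(res)
big=cv2.resize(im[170:330,90:520],None,fx=1.8,fy=1.8,interpolation=cv2.INTER_CUBIC)
S=dict(mA=(rect(17,132),(619.6,220.8,-5.1),9),a=(L,(500.6,115.2,239.4),9),b=(L,(420.5,-180.7,187),9),mB=(rect(17,132),res["mB"][0],9),off=(rect(22,120),res["off"][0],10),key=(rect(146,146),res["key"][0],12),mk=(rect(144,196),res["mk"][0],12),of=(rect(84,186),res["of"][0],12))
for P,x,z in S.values():
    a=np.radians(x[2]);R=np.array([[np.cos(a),-np.sin(a)],[np.sin(a),np.cos(a)]])
    q=(proj("top",np.c_[P@R.T+x[:2],np.full(len(P),z)])-[90,170]+.5)*1.8-.5
    cv2.polylines(big,[np.round(q).astype(np.int32)],True,(0,0,255),1)
cv2.imwrite("pics/ov.png",big)
E
```

```text
{'mB': (array([455.1,   1.4, -24.9]), np.float64(0.93)), 'off': (array([ 619.1, -215.5,  161.8]), np.float64(0.981)), 'key': (array([ 459.4, -373.3,   81.3]), np.float64(0.868)), 'mk': (array([653.5, -10. ,  -4.2]), np.float64(0.869)), 'of': (array([454.8, 368.4,  10.8]), np.float64(0.777))}
```

View pics/ov.png

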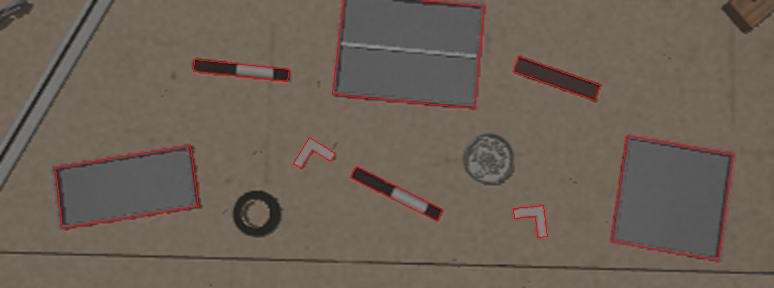

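The overlay outlines sit on every item and tray. Now a small planner to turn targets into tool-axis units.

```bash
cat > plan.py <<'E'
from h import *
import sys
def at(c,loc):
    a=np.radians(c[2]);return np.array(c[:2])+[np.cos(a)*loc[0]-np.sin(a)*loc[1],np.sin(a)*loc[0]+np.cos(a)*loc[1]]
O=dict(ka=(500.6,115.2,239.4),kb=(420.5,-180.7,187.),ma=(619.6,220.8,-5.1),mb=(455.1,1.4,-24.9),of=(619.1,-215.5,-18.2))
kt=(459.4,-373.3,81.3);mt=(653.5,-10,-4.2);ot=(454.8,368.4,10.8)
P_B,P_A=at(kt,(-33,0)),at(kt,(33,0))
g1,g2=(-14.5,-6.5),(6.5,14.5)
T=dict(kb=(97,at(O["kb"],g1)),KB=(81.3,at((*P_B,171.3),g1)),ka=(59.4,at(O["ka"],g2)),KA=(81.3,at((*P_A,261.3),g2)),
 ma=(84.9,O["ma"]),MA=(85.8,at(mt,(36,0))),mb=(65.1,O["mb"]),MB=(85.8,at(mt,(-36,0))),of=(71.8,O["of"]),OF=(100.8,ot))
s=observe();R=np.array(s["orientation"]);p=np.array(s["position"]);psi=np.degrees(np.arctan2(R[1,0],R[0,0]))
def plan(n,z):
    t,xy=T[n];d=np.array([xy[0],xy[1],z])-p;a=np.radians(t)
    tr=(psi-t+180)%360-180
    print(n,"target",np.round([*xy[:2],z]),"turn/5: %.2f"%(tr/5),"shift/30 x %.2f y %.2f z %.2f"%((np.cos(a)*d[0]+np.sin(a)*d[1])/30,(np.sin(a)*d[0]-np.cos(a)*d[1])/30,-d[2]/30))
print(round(s["clock"],1),np.round(p,1),"psi %.1f"%psi,"open %.1f f %.1f"%(s["opening"],s["gripper_force"]),"q6 %.0f"%s["qpos"][5])
for i in range(1,len(sys.argv),2):plan(sys.argv[i],float(sys.argv[i+1]))
E
python3 plan.py kb 90
```

```text
0.6 [ 237.7 -496.   213.9] psi 25.6 open 85.6 f 0.0 q6 82
kb target [ 434. -172.   90.] turn/5: -14.28 shift/30 x 9.91 y 7.81 z 4.13
```

```bash
python3 -m jog '[0.4,0,0,0.3,-1, 0.4,0,0,0.3,-1, 0.4,0,0,0.3,-1, 0.4,0,0,0.3,-1, 0.4,0,0,0.3,-1, 0.4,0,0,0.3,-1, 0.4,0,0,0.3,-1, 0.4,0,0,0.3,-1, 0.4,0,0,0.3,-1, 0.4,0,0,0.3,-1, 0.4,0,0,0.3,-1, 0.4,0,0,0.3,-1]'
python3 -m jog '[0.4,0,0,0.3,-1, 0.4,0,0,0.2,-1, 0.4,0,0,0,-0.28, 0.4,0.5,0.4,0,0, 0.4,1,0.8,0,0, 0.4,1,0.8,0,0, 0.4,1,0.8,0,0, 0.4,1,0.8,0,0, 0.4,1,0.8,0,0, 0.4,1,0.8,0,0, 0.4,1,0.8,0,0, 0.4,1,0.8,0,0]'
python3 -m jog '[0.4,0.9,0.6,0,0, 0.4,0.5,0.4,0,0, 0.4,0,0,0,0, 0.4,0,0,0,0]'; python3 plan.py kb 10
```

```text
clock: 1.6
position: [237.7, -496.1, 105.5]
orientation: [[0.072, 0.997, 0.0], [0.997, -0.072, -0.0], [-0.0, 0.0, -1.0]]
wrist_force: [0.2, 0.2, 1.5]
opening: 51.8
gripper_force: 0.0
clock: 2.6
position: [410.2, -216.7, 91.6]
orientation: [[-0.12, 0.993, 0.001], [0.993, 0.12, -0.001], [-0.001, 0.001, -1.0]]
wrist_force: [1.0, -0.1, 0.1]
opening: 51.0
gripper_force: 0.0
clock: 2.93
position: [434.4, -172.2, 91.4]
orientation: [[-0.124, 0.992, 0.001], [0.992, 0.124, -0.001], [-0.001, 0.0, -1.0]]
wrist_force: [-0.8, 0.6, 0.5]
opening: 51.2
gripper_force: 0.0
2.9 [ 434.4 -172.2   91.4] psi 97.1 open 51.2 f 0.0 q6 52
kb target [ 434. -172.   10.] turn/5: 0.02 shift/30 x -0.01 y -0.01 z 2.71
```

```bash
python3 -m jog '[0.55,0,0,0.8,0, 0.55,0,0,0.8,0, 0.55,0,0,0.7,0, 0.55,0,0,0.4,0, 0.55,0,0,0,0, 1,0,0,0,0, 1,0,0,0,0, 1,0,0,0,0, 1,0,0,0,0, 1,0,0,0,0, 1,0,0,0,0, 1,0,0,0,0]'
python3 -m jog '[1,0,0,-0.3,0, 1,0,0,-0.7,0, 1,0,0,-0.8,0, 1,0,0,-0.8,0, 1,0,0,0,0]'; python3 plan.py KB 75
python3 - <<'E'
from h import *
im,_=read_camera("top");cv2.imwrite("pics/g1.png",cv2.resize(im[230:350,330:490],None,fx=4,fy=4))
E
```

```text
clock: 3.93
position: [433.9, -172.8, 10.2]
orientation: [[-0.122, 0.993, 0.001], [0.993, 0.122, -0.0], [-0.0, 0.0, -1.0]]
wrist_force: [-1.1, 0.1, -0.4]
opening: -0.1
gripper_force: 0.0
clock: 4.35
position: [436.5, -174.2, 92.4]
orientation: [[-0.122, 0.992, 0.006], [0.992, 0.122, -0.004], [-0.004, 0.006, -1.0]]
wrist_force: [0.9, 0.1, -0.2]
opening: 0.0
gripper_force: 0.0
4.3 [ 436.5 -174.2   92.4] psi 97.0 open 0.0 f 0.0 q6 52
KB target [ 470. -402.   75.] turn/5: 3.14 shift/30 x -7.33 y 2.24 z 0.58
```

View pics/g1.png

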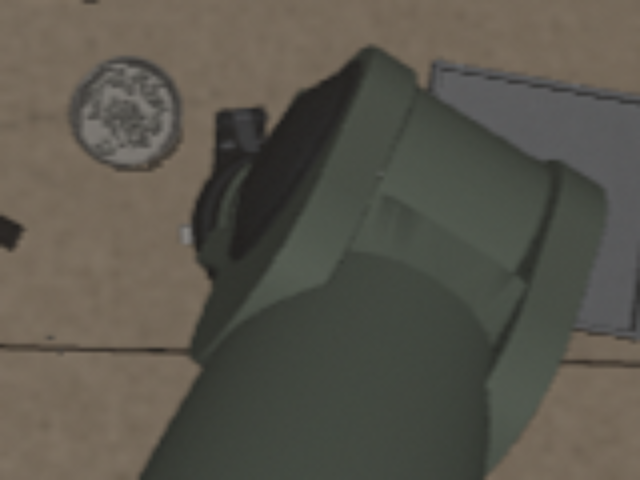

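The crop shows the arm covering the key; only its tip is visible, at about (376,289). The opening of 0 means the grasp missed. I'll check with the scene camera.

```bash
python3 - <<'E'
from h import *
im,_=read_camera("scene");cv2.imwrite("pics/g2.png",cv2.resize(im[150:300,330:490],None,fx=4,fy=4))
for o in place_of("scene","key_a_mid")[:3]: print(o,world("scene",o["pixel"],4.5))
E
```

```text
{'pixel': [314.1, 292.3], 'conf': 0.59} [[504.25643712 112.47175354   4.5       ]]
{'pixel': [355.0, 203.7], 'conf': 0.52} [[ 625.85482069 -225.9808723     4.5       ]]
```

View pics/g2.png

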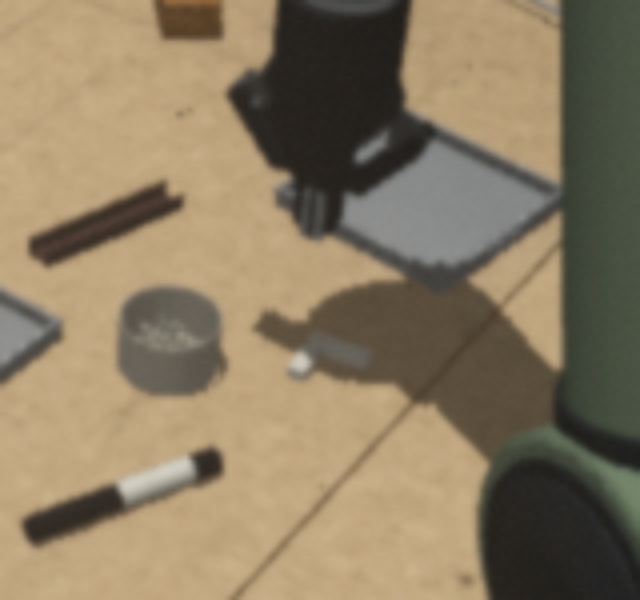

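The key sits where it was, at scene pixel (412,238), so the fingers closed above it or beside it. I'll check the fingertip against the stated tool frame.

```bash
python3 - <<'E'
from fit import *
p=np.array([436.5,-174.2,92.4])
for dz in (20,11,0,-8,-13): print(dz,np.round(proj("scene",(p+[0,0,dz])[None])[0],1))
im=cv2.imread("pics/scene0.png").astype(float);w=np.clip((im.min(2)-130)/80,0,1)
print(fit("scene",w,L,9,420.5,-180.7,[187],14))
print(fit("scene",w,L,9,500.6,115.2,[239.4],16))
E
```

```text
20 [407.6 206. ]
11 [407.3 209. ]
0 [406.9 212.5]
-8 [406.6 215.1]
-13 [406.4 216.7]
(array([ 418.5, -184.6,  188. ]), np.float64(0.976))
(array([498. , 111.5, 239.9]), np.float64(0.974))
```

The visible fingertip is at about row 209, where 215 was expected, so the tips stand higher than stated. I'll probe the bare table beside the key with closed fingers.

```bash
python3 -m jog '[1,-1,0,0,0, 1,-0.8,0,0,0, 1,0,0,1,0, 1,0,0,1,0, 1,0,0,0.5,0, 1,0,0,0.1,0, 1,0,0,0,0]' | egrep 'pos|wrist'
python3 -m jog '[1,0,0,0.1,0, 1,0,0,0.05,0,1,0,0,0,0]'| egrep 'pos|wrist'
python3 - <<'E'
from h import *
im,_=read_camera("scene");cv2.imwrite("pics/g3.png",cv2.resize(im[160:280,350:510],None,fx=4,fy=4))
E
```

```text
position: [438.5, -225.0, 8.0]
wrist_force: [-0.5, 0.1, 0.5]
position: [440.9, -226.6, 6.0]
wrist_force: [0.6, -0.6, 0.5]
```

View pics/g3.png

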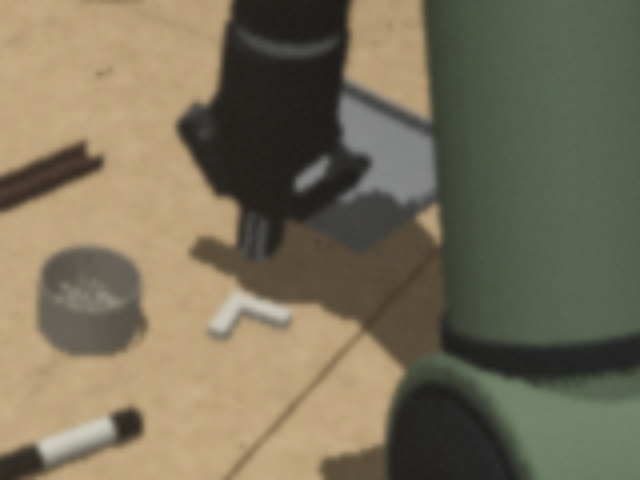

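The fingertips, at scene (414,225), are still clear of the table at TCP z = 6. I'll go on down gently.

```bash
for i in 1; do python3 -m jog '[1,0,0,0.1,0, 1,0,0,0.1,0, 1,0,0,0,0]'| egrep 'pos|wrist'; done
python3 -m jog '[1,0,0,0.1,0, 1,0,0,0,0]'| egrep 'pos|wrist'
python3 -m jog '[1,0,0,0.1,0, 1,0,0,0,0]'| egrep 'pos|wrist'
python3 -m jog '[1,0,0,0.1,0, 1,0,0,0,0]'| egrep 'pos|wrist'
```

```text
position: [440.2, -226.2, -0.8]
wrist_force: [-1.2, 0.4, 0.0]
position: [440.1, -226.2, -4.0]
wrist_force: [-0.7, -0.9, -0.9]
position: [440.1, -226.2, -7.0]
wrist_force: [0.4, -0.5, -0.3]
position: [440.1, -226.2, -10.1]
wrist_force: [-0.2, 0.0, -0.1]
```

```bash
python3 -m jog '[1,0,0,0.1,0, 1,0,0,0,0]'| egrep 'pos|wrist'
python3 -m jog '[1,0,0,0.07,0, 1,0,0,0,0]'| egrep 'pos|wrist'
python3 -m jog '[1,0,0,0.07,0, 1,0,0,0,0]'| egrep 'pos|wrist'
```

```text
position: [440.1, -226.2, -13.1]
wrist_force: [0.1, -0.4, -0.9]
position: [440.1, -226.2, -15.0]
wrist_force: [0.8, -0.9, 0.8]
position: [440.1, -226.2, -17.1]
wrist_force: [0.5, 0.6, -0.6]
```

```bash
python3 - <<'E'
from fit import *
im,d=read_camera("scene");cv2.imwrite("pics/g4.png",cv2.resize(im[180:270,370:490],None,fx=6,fy=6,interpolation=cv2.INTER_CUBIC))
s=observe();p=np.array(s["position"]);print(p,s["qpos"],s["opening"],s["wrist_force"])
for dz in (30,17,8,0,-8): print(dz,np.round(proj("scene",(p+[0,0,dz])[None])[0],1))
print(np.round(proj("scene",np.array([[440,-226,0.]]))[0],1))
E
```

```text
[ 440.17517743 -226.2303825   -16.97992948] [-3.57539914e+01  2.95335828e+01 -3.46477372e+01  2.58358284e+01
  6.42763176e-04  4.72466891e+01] 0.371894030950162 [ 0.13505946 -0.41880026  0.52714059]
30 [412.9 226.4]
17 [412.4 230.2]
8 [412.1 232.8]
0 [411.8 235.1]
-8 [411.5 237.4]
[412.5 230.3]
```

View pics/g4.png

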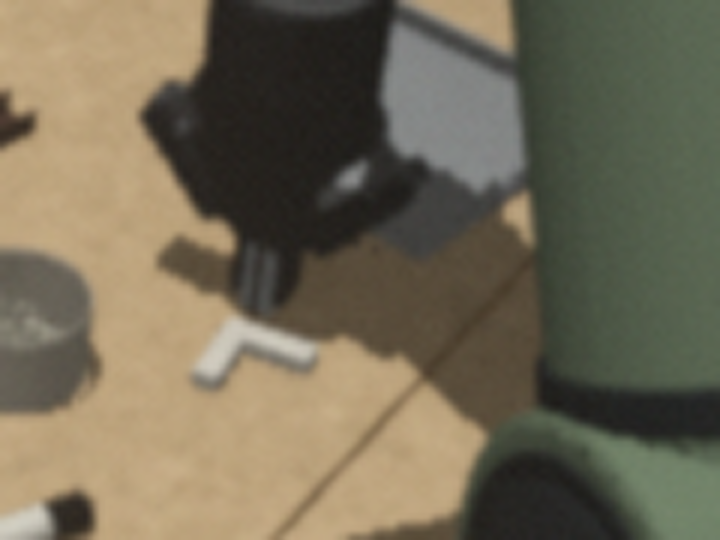

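The tips, at scene (413.7,231.7), are now just above the table although the TCP reads −17. The real tool is about 25 mm shorter than described. I'll keep going to contact.

```bash
python3 -m jog '[1,0,0,0.07,0, 1,0,0,0,0]'| egrep 'pos|wrist'
python3 -m jog '[1,0,0,0.05,0, 1,0,0,0,0]'| egrep 'pos|wrist'
python3 -m jog '[1,0,0,0.05,0, 1,0,0,0,0]'| egrep 'pos|wrist'
```

```text
position: [440.4, -226.4, -17.4]
wrist_force: [-3.8, 2.8, 18.1]
position: [440.5, -226.4, -17.5]
wrist_force: [-7.7, 5.5, 34.2]
position: [440.5, -226.4, -17.6]
wrist_force: [-12.1, 8.7, 50.1]
```

Contact is at TCP z = −17.3 with the fingers shut, so tip height = TCP + 17.3. I'll use that as the height reference from here.

```bash
python3 -m jog '[1,0,0,-0.6,0, 1,0,0,-0.9,0, 0.55,0,0,0,0, 0.55,0,0,0,0,0.55,0,0,0,0]'| egrep 'pos|wrist|opening'; python3 plan.py kb -15.5
```

```text
position: [440.3, -226.3, 22.9]
wrist_force: [-0.2, -0.2, 0.4]
opening: 35.8
7.6 [ 440.3 -226.3   22.9] psi 97.0 open 35.8 f 0.0 q6 47
kb target [ 434. -172.  -16.] turn/5: 0.00 shift/30 x 1.81 y 0.01 z 1.28
```

```bash
python3 -m jog '[0.55,0.9,0,0,0, 0.55,0.9,0,0,0, 0.55,0,0,0.6,0, 0.55,0,0,0.5,0, 0.55,0,0,0.18,0, 0.55,0,0,0,0, 1,0,0,0,0, 1,0,0,0,0, 1,0,0,0,0, 1,0,0,0,0, 1,0,0,0,0, 1,0,0,0,0]'| egrep 'pos|wrist|opening|gripper'
python3 -m jog '[1,0,0,-0.4,0, 1,0,0,-0.9,0.7, 1,0,0,-0.9,0.9, 1,0,0,-0.4,0.9, 1,0,0,0,0.6, 1,0,0,0,0]'| egrep 'pos|wrist|opening|gripper'; python3 plan.py KB 60
```

```text
position: [434.1, -173.1, -14.9]
wrist_force: [-0.4, -0.8, 1.9]
opening: 9.9
gripper_force: 59.0
position: [434.6, -173.2, 63.9]
wrist_force: [-0.9, -0.2, -0.6]
opening: 9.9
gripper_force: 58.7
9.1 [ 434.6 -173.2   63.9] psi 81.5 open 9.9 f 58.7 q6 68
KB target [ 470. -402.   60.] turn/5: 0.03 shift/30 x -7.35 y 2.31 z 0.13
```

```bash
python3 -m jog '[1,-0.5,0.2,0,0, 1,-1,0.3,0,0, 1,-1,0.3,0,0, 1,-1,0.3,0,0, 1,-1,0.3,0,0, 1,-1,0.3,0,0, 1,-1,0.3,0,0, 1,-0.6,0.2,0,0, 1,-0.25,0.11,0,0, 1,0,0,0,0, 1,0,0,0,0]'| egrep 'pos|opening|gripper'; python3 plan.py KB -11
python3 - <<'E'
from h import *
im,_=read_camera("scene");cv2.imwrite("pics/g5.png",cv2.resize(im[140:240,370:490],None,fx=5,fy=5,interpolation=cv2.INTER_CUBIC))
E
```

```text
position: [468.9, -400.3, 61.7]
opening: 9.9
gripper_force: 58.7
10.0 [ 468.9 -400.3   61.7] psi 81.5 open 9.9 f 58.7 q6 51
KB target [ 470. -402.  -11.] turn/5: 0.04 shift/30 x -0.04 y 0.03 z 2.42
```

View pics/g5.png

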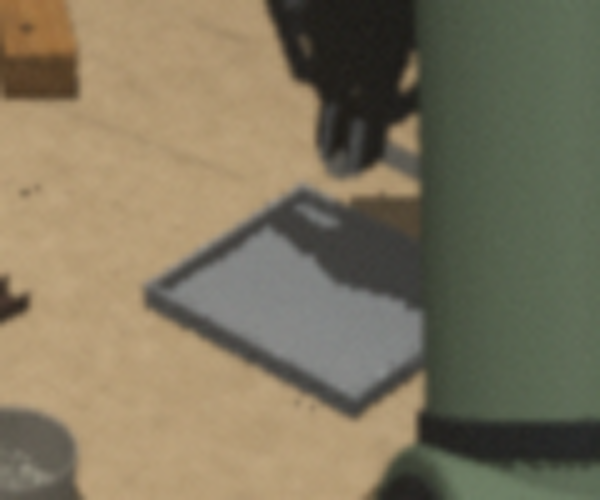

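The key is held, with one arm visible at crop (400,155). Lowering and releasing.

```bash
python3 -m jog '[1,-0.04,0.03,0.8,0, 1,0,0,0.8,0, 1,0,0,0.5,0, 1,0,0,0.22,0, 1,0,0,0.1,0, 1,0,0,0,0]'| egrep 'pos|wrist|opening'
python3 -m jog '[0.65,0,0,0,0, 0.65,0,0,0,0, 0.65,0,0,0,0, 0.65,0,0,-0.4,0, 0.65,0,0,-0.8,0, 0.65,0,0,-0.8,0, 0.65,0,0,-0.5,0, 0.65,0,0,0,0]'| egrep 'pos|wrist|opening'
python3 plan.py ka 60
```

```text
position: [470.3, -401.2, -10.1]
wrist_force: [0.5, 0.2, 0.8]
opening: 10.0
position: [472.7, -404.8, 70.3]
wrist_force: [-0.2, -1.0, -0.4]
opening: 30.0
11.2 [ 472.7 -404.8   70.3] psi 81.5 open 30.0 f 0.0 q6 51
ka target [510. 102.  60.] turn/5: 4.42 shift/30 x 15.18 y -7.54 z 0.34
```

```bash
python3 -m jog '[0.55,0,0,0,0.9, 0.55,0,0,0,1, 0.55,0,0,0,1, 0.55,0,0,0,1, 0.55,0,0,0,0.5, 0.55,0.5,-0.25,0,0, 0.55,1,-0.5,0,0, 0.55,1,-0.5,0,0, 0.55,1,-0.5,0,0, 0.55,1,-0.5,0,0, 0.55,1,-0.5,0,0, 0.55,1,-0.5,0,0]'| egrep 'pos'
python3 -m jog '[0.55,1,-0.5,0,0, 0.55,1,-0.5,0,0, 0.55,1,-0.5,0,0, 0.55,1,-0.5,0,0, 0.55,1,-0.5,0,0, 0.55,1,-0.5,0,0, 0.55,1,-0.5,0,0, 0.55,0.9,-0.4,0,0, 0.55,0.5,-0.2,0,0, 0.55,0,0,0,0, 0.55,0,0,0,0]'| egrep 'pos'
python3 plan.py ka -15.5
python3 - <<'E'
from fit import *
im=read_camera("top")[0];cv2.imwrite("pics/t5.png",im[215:335,390:550])
E
```

```text
position: [485.0, -183.3, 65.2]
position: [507.1, 95.3, 65.1]
13.2 [507.1  95.3  65.1] psi 59.6 open 38.5 f 0.0 q6 123
ka target [510. 102. -16.] turn/5: 0.04 shift/30 x 0.24 y -0.04 z 2.69
```

```bash
python3 -m jog '[0.55,0.24,-0.04,0.6,0, 0.55,0,0,0.8,0, 0.55,0,0,0.7,0, 0.55,0,0,0.4,0, 0.55,0,0,0.19,0, 0.55,0,0,0,0, 1,0,0,0,0, 1,0,0,0,0, 1,0,0,0,0, 1,0,0,0,0, 1,0,0,0,0]'| egrep 'pos|wrist|opening|gripper'
python3 -m jog '[1,0,0,0,0, 1,0,0,-0.4,0, 1,0,0,-0.9,-0.8, 1,0,0,-0.9,-0.9, 1,0,0,-0.4,-0.9, 1,0,0,0,-0.9, 1,0,0,0,-0.9, 1,0,0,0,0]'| egrep 'pos|wrist|opening|gripper'; python3 plan.py KA 60
python3 - <<'E'
from fit import *
im=np.zeros((480,640,3),np.uint8);im[215:335,390:550]=cv2.imread("pics/t5.png")
w=np.clip((im.min(2).astype(float)-120)/80,0,1)
print(fit("top",w,L,12,454.4,-405.9,[171.3],14))
E
```

```text
position: [511.0, 101.2, -14.5]
wrist_force: [-0.0, -0.4, 6.8]
opening: 10.1
gripper_force: 60.1
position: [510.2, 101.8, 63.1]
wrist_force: [0.1, -0.9, 0.7]
opening: 10.2
gripper_force: 59.3
14.8 [510.2 101.8  63.1] psi 81.6 open 10.2 f 59.3 q6 102
KA target [ 478. -349.   60.] turn/5: 0.06 shift/30 x -15.03 y 1.21 z 0.10
(array([ 456.2, -404.8,  169.3]), np.float64(0.895))
```

View pics/t5.png

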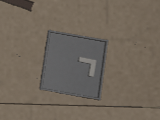

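Key B lies flat in the tray at crop (89,66), as planned. Key A is gripped and goes to the tray next.

```bash
python3 -m jog '[1,-0.5,0.05,0,0, 1,-1,0.08,0,0, 1,-1,0.08,0,0, 1,-1,0.08,0,0, 1,-1,0.08,0,0, 1,-1,0.08,0,0, 1,-1,0.08,0,0, 1,-1,0.08,0,0, 1,-1,0.08,0,0, 1,-1,0.08,0,0, 1,-1,0.08,0,0, 1,-1,0.08,0,0]'| egrep 'pos'
python3 -m jog '[1,-1,0.08,0,0, 1,-1,0.08,0,0, 1,-1,0.08,0,0, 1,-1,0.05,0,0, 1,-0.5,0.04,0,0, 1,0,0,0,0, 1,0,0,0,0]'| egrep 'pos|opening'
python3 plan.py KA -11
```

```text
position: [486.1, -245.1, 62.2]
position: [475.9, -378.6, 61.9]
opening: 10.0
16.4 [ 475.9 -378.6   61.9] psi 81.4 open 10.0 f 59.3 q6 53
KA target [ 478. -349.  -11.] turn/5: 0.02 shift/30 x 0.97 y -0.09 z 2.43
```

```bash
python3 -m jog '[1,0.6,-0.05,0,0, 1,0.37,-0.04,0.2,0, 1,0,0,0.8,0, 1,0,0,0.7,0, 1,0,0,0.4,0, 1,0,0,0.23,0, 1,0,0,0.1,0, 1,0,0,0,0]'| egrep 'pos|wrist|opening'
python3 -m jog '[0.65,0,0,0,0, 0.65,0,0,0,0, 0.65,0,0,0,0, 0.65,0,0,-0.4,0, 0.65,0,0,-0.8,0, 0.65,0,0,-0.8,0, 0.65,0,0,-0.5,0, 0.65,0,0,0,0]'| egrep 'pos|wrist|opening'
python3 plan.py mb 60 ma 60
```

```text
position: [477.7, -348.6, -10.7]
wrist_force: [-0.3, -0.6, -0.4]
opening: 10.2
position: [480.3, -351.9, 69.3]
wrist_force: [0.6, -0.7, -0.4]
opening: 30.1
17.7 [ 480.3 -351.9   69.3] psi 81.5 open 30.1 f 0.0 q6 55
mb target [455.   1.  60.] turn/5: 3.28 shift/30 x 10.33 y -5.72 z 0.31
ma target [620. 221.  60.] turn/5: -0.68 shift/30 x 19.43 y 2.93 z 0.31
```

```bash
python3 -m jog '[0.5,0,0,0,0.8, 0.5,0,0,0,1, 0.5,0,0,0,0.9, 0.5,0,0,0,0.55, 0.5,0.5,-0.25,0,0, 0.5,1,-0.55,0,0, 0.5,1,-0.55,0,0, 0.5,1,-0.55,0,0, 0.5,1,-0.55,0,0, 0.5,1,-0.55,0,0, 0.5,1,-0.55,0,0, 0.5,1,-0.55,0,0]'| egrep 'pos'
python3 -m jog '[0.5,1,-0.55,0,0, 0.5,1,-0.55,0,0, 0.5,0.8,-0.5,0,0, 0.5,0,0,0,0, 0.5,0,0,0,0]'| egrep 'pos'
python3 plan.py mb -15
python3 - <<'E'
from fit import *
im=read_camera("top")[0];cv2.imwrite("pics/t6.png",cv2.resize(im[215:335,390:550],None,fx=3,fy=3))
w=np.clip((im.min(2).astype(float)-120)/80,0,1)
print(fit("top",w,L,12,464,-341,[261.3],12))
E
```

```text
position: [459.9, -92.3, 64.5]
position: [451.6, 3.8, 64.6]
19.1 [451.6   3.8  64.6] psi 65.4 open 42.4 f 0.0 q6 106
mb target [455.   1. -15.] turn/5: 0.07 shift/30 x -0.02 y 0.14 z 2.65
(array([ 465.7, -340.2,  261.5]), np.float64(0.846))
```

View pics/t6.png

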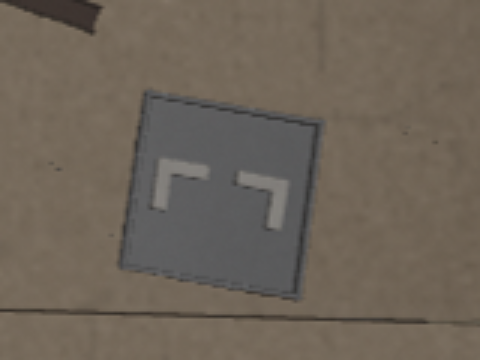

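Both keys lie flat and side by side in the square tray, at crop (180,185) and (265,200). Now marker B.

```bash
python3 -m jog '[0.5,-0.02,0.14,0.6,0, 0.5,0,0,0.8,0, 0.5,0,0,0.7,0, 0.5,0,0,0.4,0, 0.5,0,0,0.15,0, 0.5,0,0,0,0, 1,0,0,0,0, 1,0,0,0,0, 1,0,0,0,0, 1,0,0,0,0, 1,0,0,0,0]'| egrep 'pos|wrist|opening|gripper'
python3 -m jog '[1,0,0,0,0, 1,0,0,-0.4,0, 1,0,0,-0.9,-0.8, 1,0,0,-0.9,-0.9, 1,0,0,-0.4,-0.9, 1,0,0,0,-0.9, 1,0,0,0,-0.6, 1,0,0,0,0]'| egrep 'pos|wrist|opening|gripper'; python3 plan.py MB 60
```

```text
position: [456.7, -0.2, -14.0]
wrist_force: [-1.3, -0.6, 7.4]
opening: 15.5
gripper_force: 60.5
position: [456.0, 0.4, 63.7]
wrist_force: [-0.5, 0.6, 0.4]
opening: 15.4
gripper_force: 59.6
20.8 [4.56e+02 4.00e-01 6.37e+01] psi 85.8 open 15.4 f 59.6 q6 85
MB target [618.  -7.  60.] turn/5: 0.00 shift/30 x 0.14 y 5.39 z 0.12
```

```bash
python3 -m jog '[1,0,0.5,0,0, 1,0.04,1,0,0, 1,0.05,1,0,0, 1,0.05,1,0,0, 1,0,1,0,0, 1,0,0.6,0,0, 1,0,0.29,0,0, 1,0,0,0,0, 1,0,0,0,0]'| egrep 'pos|opening'
python3 plan.py MB -11
```

```text
position: [616.6, -7.4, 62.3]
opening: 15.4
21.5 [616.6  -7.4  62.3] psi 85.7 open 15.4 f 59.6 q6 87
MB target [618.  -7. -11.] turn/5: -0.02 shift/30 x 0.00 y 0.03 z 2.44
```

```bash
python3 -m jog '[1,0,0,0.6,0, 1,0,0,0.8,0, 1,0,0,0.6,0, 1,0,0,0.3,0, 1,0,0,0.12,0, 1,0,0,0,0]'| egrep 'pos|wrist|opening'; python3 plan.py MB -11
```

```text
position: [615.5, -7.3, -9.8]
wrist_force: [-0.7, 0.1, -0.4]
opening: 15.4
22.0 [615.5  -7.3  -9.8] psi 85.7 open 15.4 f 59.6 q6 87
MB target [618.  -7. -11.] turn/5: -0.01 shift/30 x 0.00 y 0.07 z 0.04
```

```bash
python3 -m jog '[1,0,0,0.04,0, 1,0,0,0,0, 0.7,0,0,0,0, 0.7,0,0,0,0, 0.7,0,0,0,0, 0.7,0,0,-0.4,0, 0.7,0,0,-0.8,0, 0.7,0,0,-0.8,0, 0.7,0,0,-0.5,0, 0.7,0,0,0,0]'| egrep 'pos|wrist|opening'
python3 plan.py ma 60
```

```text
position: [620.3, -7.9, 69.0]
wrist_force: [1.2, -0.1, 0.1]
opening: 25.6
22.8 [620.3  -7.9  69. ] psi 85.8 open 25.6 f 0.0 q6 87
ma target [620. 221.  60.] turn/5: 0.17 shift/30 x 7.59 y -0.70 z 0.30
```

```bash
python3 -m jog '[0.5,0.5,-0.1,0,0.17, 0.5,1,-0.1,0,0, 0.5,1,-0.1,0,0, 0.5,1,-0.1,0,0, 0.5,1,-0.1,0,0, 0.5,1,-0.1,0,0, 0.5,1,-0.1,0,0, 0.5,0.7,0,0,0, 0.5,0.39,0,0,0, 0.5,0,0,0,0, 0.5,0,0,0,0]'| egrep 'pos'
python3 plan.py ma -15
python3 - <<'E'
from fit import *
im=read_camera("top")[0];cv2.imwrite("pics/t7.png",cv2.resize(im[150:260,190:430],None,fx=3,fy=3))
E
```

```text
position: [616.0, 220.8, 63.8]
23.8 [616.  220.8  63.8] psi 84.9 open 42.7 f 0.0 q6 108
ma target [620. 221. -15.] turn/5: 0.01 shift/30 x 0.01 y 0.12 z 2.63
```

View pics/t7.png

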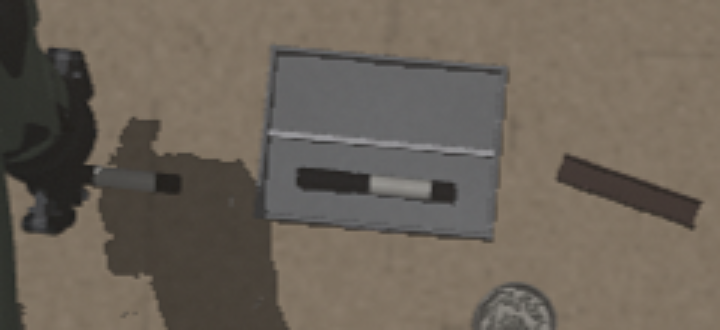

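Marker B lies in the near lane, centred at crop (375,185) and parallel to the rib. The jaws straddle marker A.

```bash
python3 -m jog '[0.5,0,0.12,0.6,0, 0.5,0,0,0.8,0, 0.5,0,0,0.7,0, 0.5,0,0,0.4,0, 0.5,0,0,0.13,0, 0.5,0,0,0,0, 1,0,0,0,0, 1,0,0,0,0, 1,0,0,0,0, 1,0,0,0,0, 1,0,0,0,0]'| egrep 'pos|wrist|opening|gripper'
python3 -m jog '[1,0,0,0,0, 1,0,0,-0.4,0, 1,0,0,-0.9,-0.18, 1,0,0,-0.9,0, 1,0,0,-0.4,0, 1,0,0,0,0, 1,0,0,0,0]'| egrep 'pos|wrist|opening|gripper'; python3 plan.py MA 60
```

```text
position: [621.2, 221.0, -13.0]
wrist_force: [-0.6, -0.3, 6.1]
opening: 15.4
gripper_force: 62.0
position: [620.3, 221.0, 63.9]
wrist_force: [-0.5, 0.3, -1.1]
opening: 15.8
gripper_force: 61.1
25.3 [620.3 221.   63.9] psi 85.8 open 15.8 f 61.1 q6 107
MA target [689. -13.  60.] turn/5: 0.00 shift/30 x -7.60 y 2.87 z 0.13
```

```bash
python3 -m jog '[1,-0.5,0.2,0,0, 1,-1,0.4,0,0, 1,-1,0.4,0,0, 1,-1,0.4,0,0, 1,-1,0.4,0,0, 1,-1,0.4,0,0, 1,-1,0.4,0,0, 1,-0.7,0.2,0,0, 1,-0.4,0.07,0,0, 1,0,0,0,0, 1,0,0,0.5,0, 1,0,0,0,0]'| egrep 'pos|opening'
python3 plan.py MA -11
```

```text
position: [686.4, -11.8, 45.1]
opening: 15.7
26.3 [686.4 -11.8  45.1] psi 85.8 open 15.7 f 61.1 q6 87
MA target [689. -13. -11.] turn/5: 0.01 shift/30 x -0.02 y 0.10 z 1.87
```

```bash
python3 -m jog '[1,-0.02,0.1,0.5,0, 1,0,0,0.7,0, 1,0,0,0.4,0, 1,0,0,0.2,0, 1,0,0,0.06,0, 1,0,0,0,0, 1,0,0,0,0]'| egrep 'pos|wrist|opening'
python3 -m jog '[0.7,0,0,0,0, 0.7,0,0,0,0, 0.7,0,0,0,0, 0.7,0,0,-0.4,0, 0.7,0,0,-0.8,0, 0.7,0,0,-0.8,0, 0.7,0,0,-0.5,0, 0.7,0,0,0,0]'| egrep 'pos|wrist|opening'
python3 plan.py of 60
```

```text
position: [692.5, -13.5, -6.9]
wrist_force: [0.2, -0.5, -1.2]
opening: 15.6
position: [695.3, -14.2, 73.1]
wrist_force: [0.7, 0.1, 0.5]
opening: 25.6
27.6 [695.3 -14.2  73.1] psi 85.8 open 25.6 f 0.0 q6 87
of target [ 619. -216.   60.] turn/5: 2.80 shift/30 x -7.17 y -0.32 z 0.44
```

```bash
python3 -m jog '[0.45,0,0,0,0.9, 0.45,0,0,0,1, 0.45,0,0,0,0.9, 0.45,-0.5,0,0,0, 0.45,-1,-0.1,0,0, 0.45,-1,-0.1,0,0, 0.45,-1,-0.1,0,0, 0.45,-1,0,0,0, 0.45,-1,0,0,0, 0.45,-1,0,0,0, 0.45,-0.5,0,0.2,0, 0.45,-0.17,0,0,0]'| egrep 'pos'
python3 -m jog '[0.45,0,0,0,0, 0.45,0,0,0,0]'| egrep 'pos'
python3 plan.py of -15
python3 - <<'E'
from fit import *
im=read_camera("top")[0];cv2.imwrite("pics/t8.png",cv2.resize(im[150:260,190:430],None,fx=3,fy=3))
E
```

```text
position: [614.3, -218.1, 60.4]
position: [616.1, -214.4, 61.2]
28.7 [ 616.1 -214.4   61.2] psi 71.8 open 47.0 f 0.0 q6 82
of target [ 619. -216.  -15.] turn/5: 0.01 shift/30 x -0.00 y 0.11 z 2.54
```

View pics/t8.png

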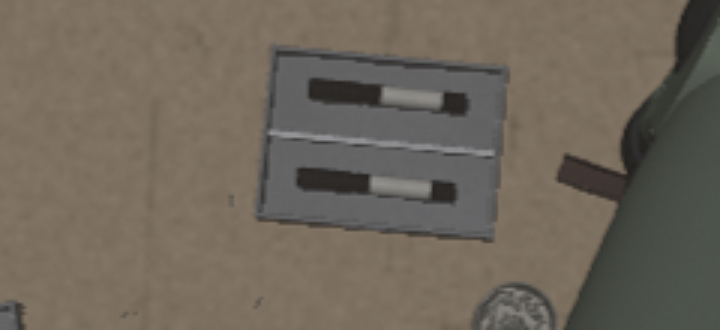

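Both markers lie one in each lane, at crop (388,95) and (375,185). Now the offcut.

```bash
python3 -m jog '[0.45,0,0.11,0.6,0, 0.45,0,0,0.8,0, 0.45,0,0,0.6,0, 0.45,0,0,0.35,0, 0.45,0,0,0.18,0, 0.45,0,0,0,0, 1,0,0,0,0, 1,0,0,0,0, 1,0,0,0,0, 1,0,0,0,0, 1,0,0,0,0]'| egrep 'pos|wrist|opening|gripper'
python3 -m jog '[1,0,0,0,0, 1,0,0,-0.4,0, 1,0,0,-0.9,-0.8, 1,0,0,-0.9,-1, 1,0,0,-0.4,-1, 1,0,0,0,-1, 1,0,0,0,-1, 1,0,0,0,-1, 1,0,0,0,0]'| egrep 'pos|wrist|opening|gripper'; python3 plan.py OF 60
```

```text
position: [620.6, -216.7, -12.9]
wrist_force: [-0.4, 0.1, 6.3]
opening: 20.5
gripper_force: 60.4
position: [619.3, -216.4, 64.4]
wrist_force: [-0.0, -0.6, -0.9]
opening: 20.6
gripper_force: 59.6
30.4 [ 619.3 -216.4   64.4] psi 100.9 open 20.6 f 59.6 q6 53
OF target [455. 368.  60.] turn/5: 0.01 shift/30 x 20.18 y -1.73 z 0.15
```

```bash
python3 -m jog '[1,0.5,0,0,0, 1,1,-0.1,0,0, 1,1,-0.1,0,0, 1,1,-0.1,0,0, 1,1,-0.1,0,0, 1,1,-0.1,0,0, 1,1,-0.1,0,0, 1,1,-0.1,0,0, 1,1,-0.1,0,0, 1,1,-0.1,0,0, 1,1,-0.1,0,0]'| egrep 'pos'
python3 -m jog '[1,1,-0.1,0,0, 1,1,-0.1,0,0, 1,1,-0.1,0,0, 1,1,-0.1,0,0, 1,1,-0.1,0,0, 1,1,-0.1,0,0, 1,1,-0.1,0,0, 1,1,0,0,0, 1,0.9,0,0,0, 1,0.5,0,0,0, 1,0,0,0,0, 1,0,0,0,0]'| egrep 'pos|opening'
python3 plan.py OF -10.5
```

```text
position: [529.5, 89.6, 63.8]
position: [456.6, 360.8, 63.5]
opening: 20.3
32.4 [456.6 360.8  63.5] psi 100.8 open 20.3 f 59.6 q6 110
OF target [455. 368. -10.] turn/5: 0.01 shift/30 x 0.26 y -0.01 z 2.47
```

```bash
python3 -m jog '[1,0.26,0,0.6,0, 1,0,0,0.8,0, 1,0,0,0.6,0, 1,0,0,0.3,0, 1,0,0,0.12,0, 1,0,0,0.03,0, 1,0,0,0,0, 1,0,0,0,0]'| egrep 'pos|wrist|opening'
python3 -m jog '[0.62,0,0,0,0, 0.62,0,0,0,0, 0.62,0,0,0,0, 0.62,0,0,-0.4,0, 0.62,0,0,-0.8,0, 0.62,0,0,-0.8,0, 0.62,0,0,-1,0, 0.62,-1,0,-0.5,0, 0.62,-1,0,-0.5,0, 0.62,-1,0,0,0, 0.62,-1,0,0,0]'| egrep 'pos|wrist|opening'
python3 -m jog '[0.62,-1,0,0,0, 0.62,-1,0,0,0, 0.62,-1,0,0,0, 0.62,0,0,0,0, 0.62,0,0,0,0]'| egrep 'pos|wrist|opening'
python3 - <<'E'
from fit import *
im=read_camera("top")[0];cv2.imwrite("pics/t9.png",im)
E
```

```text
position: [456.8, 368.0, -9.2]
wrist_force: [0.0, 0.5, -0.7]
opening: 20.7
position: [479.6, 249.9, 112.5]
wrist_force: [1.2, -1.0, -0.8]
opening: 32.4
position: [495.8, 160.8, 111.0]
wrist_force: [-0.4, 0.2, 0.4]
opening: 32.5
```

View pics/t9.png

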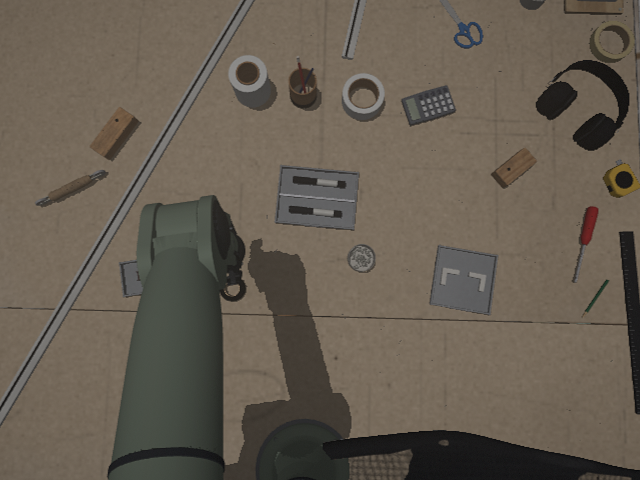

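The arm hides the narrow tray; the rest is in place, with the tape at (232,288) and the tin at (362,259) unmoved. I'll move aside and check.

```bash
python3 -m jog '[0.62,-1,0,0,0, 0.62,-1,0,0,0, 0.62,-1,0,0,0, 0.62,-1,0,0,0, 0.62,-1,0,0,0, 0.62,-1,0,0,0, 0.62,-1,0,0,0, 0.62,0,0,0,0]'| egrep 'pos|clock'
python3 - <<'E'
from fit import *
im=read_camera("top")[0];s=read_camera("scene")[0]
a=cv2.resize(im[230:320,100:260],(640,360));b=cv2.resize(s[320:440,190:350],None,fx=2,fy=2)
cv2.imwrite("pics/t10.png",np.vstack([a,np.pad(b,((0,0),(0,320),(0,0)))]))
E
```

```text
clock: 35.07
position: [536.6, -47.6, 110.7]
```

View pics/t10.png

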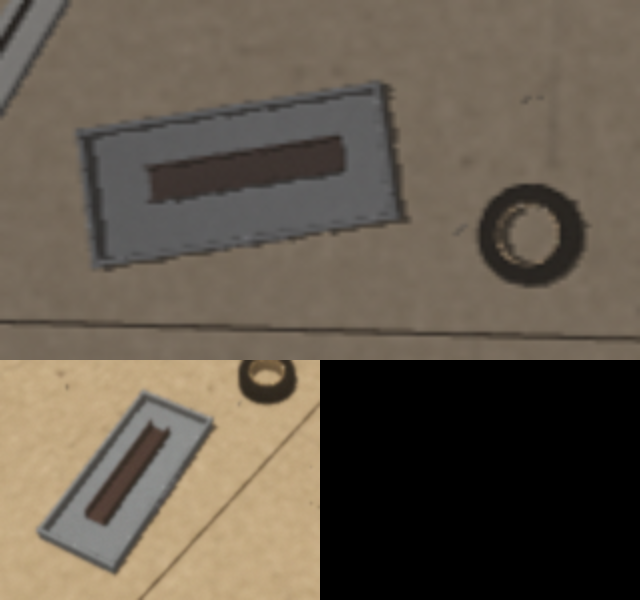

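The offcut lies flat on its base, open side up, in the middle of the narrow tray at crop (245,168). Handing in.

```bash
python3 -c "from workcell import *; print(close_job())"
```

```text
the job is handed in; nothing more can be done
None
```

The job is handed in at about 35 s: keys, both markers and the offcut lie in their trays as asked, and the tape and tin stand where they were; the first key grasp missed because the fingertips reach about 25 mm less than stated, so I found their height by touching the table.

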